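# Make the seasoning can ready to sprinkle

### The job

Make the seasoning can ready to sprinkle: fold its wire handle down onto the rest on the can's side, then, by the steel rim, take the two nested lids together (the red dust cap only rests on the steel sprinkler lid and must stay on it, to keep the sprinkling face clean) and lower the pair into the can's neck until the rim sits flat on the mouth. Then lift off the red cap alone, leaving the sprinkler lid fully seated, and finish while still holding the cap in the air about a hand's breadth above the can; do not put it down or let go. Leave the can standing where it is and the jar, scraper and bowl alone.

Things in the scene. Friction and masses are not known exactly. Their poses are not given: they have to be found in the camera images.
- can: Loose round stainless can, about 0.8 kg, upright on the bench. Origin: centre of its underside; z up its axis; x towards the side with the handle rest, y along the handle's hinge. Body 110 mm across up to height 80 mm, then a sloping shoulder, then an open neck from height 100 to 124 mm, 62 mm across outside, 56.4 mm inside. Hollow down to its base.
- mouth (a point): Centre of the can's mouth, in the plane of the neck's rim, 124 mm above the can's underside.
- handle_rest (a point): Top of the handle rest, a small dark steel bracket 18 mm wide on the can's +x side: this point is 69 mm out from the can's axis and 80.5 mm above its underside. The shelf ends 82 mm from the axis in a lip 7 mm high.
- bail (a joint): Angle (rad) of the can's wire carrying handle about its hinge. 0: straight up over the mouth, in the way of the lids. It grows as the handle folds towards the can's +x side, up to a stop at 1.75 where it lies on the rest; it leans at most 0.3 the other way. Light; friction keeps it at any angle (about 0.6 N at its grip moves it).
- hinge (a point): Middle of the handle's hinge line, on the can's axis 100 mm above its underside; the line runs along the can's y. Its two ears, 12 mm studs, reach 42 mm to either side.
- bail_grip (a point): Centre of the handle's black plastic grip tube (12 mm thick, 40 mm long, along the can's y axis), 70 mm from the hinge line. The handle's wires (4.4 mm) run at 39 mm to either side of the can's axis.
- sprinkler_lid: Steel sprinkler lid, the inner lid, loose, 70 g; at first it stands on its plug on the board, cap on top. Origin: centre of the plug's underside, z up. Plug 52.4 mm across, its lowest 7 mm tapering to 43; rim 64 mm across from 14 to 23 mm up; perforated face 47 mm across up to 28.5 mm. Seated, its rim rests on the can's mouth, its origin 14 mm below the mouth.
- dust_cap: Red plastic dust cap, the outer lid, loose, 30 g: upside-down cup 56 mm across, 26 mm high. Origin: centre of its open lower edge, z up. It stands loosely on the sprinkler lid's rim, origin 23 mm above that lid's origin. Nothing fastens it: it rides along when the lid is lifted level by its rim, and comes straight up off it when held by itself.
- board: Fixed white cutting board, 170 x 200 mm, 12 mm thick. Origin: centre of its underside.
- jar: Bystander: amber jar with dark lid, 60 mm across, 90 mm high. Origin: centre of its underside.
- scraper: Bystander: bench scraper lying flat, about 92 x 110 mm, blue handle 22 mm high. Origin: on the bench under its middle.
- bowl: Bystander: small metal bowl, 116 mm across, 45 mm high. Origin: centre of its underside.
Things that resemble listed ones, but are neither listed nor needed, are in the scene too. Several things have the shape of the dust_cap; the one meant has the colours described above.

How it is judged:
On the way, in this order (a step that is already met when the one before it is completed fails the run):
1. the wire handle is folded down onto its rest (value of joint bail above 1.66 rad), for 0.2 s.
2. the nested pair of lids is seated in the can's neck, the cap still on the sprinkler lid (horizontal distance between sprinkler_lid and can below 0.006 m and z of sprinkler_lid in the frame of can between 0.107 and 0.1125 m and angle between the z axis of sprinkler_lid and the z axis of can, either way round below 0.06 rad and distance between dust_cap and sprinkler_lid below 0.027 m and value of joint bail above 1.66 rad), for 0.2 s.
At the end, for the whole second after the job is handed in: Handle on its rest (joint over 1.66). Sprinkler lid seated: within 6 mm of centre, origin 107 to 112.5 mm above the can's base, square within 0.06 rad, untouched. Can upright. Cap held still by the fingers alone, 40 to 177 mm above its place on the lid, within 100 mm of the can's axis (value of joint bail above 1.66 rad and horizontal distance between sprinkler_lid and can below 0.006 m and z of sprinkler_lid in the frame of can between 0.107 and 0.1125 m and angle between the z axis of sprinkler_lid and the z axis of can, either way round below 0.06 rad and angle between can's own z axis and vertical below 0.05 rad and z of dust_cap in the frame of can between 0.173 and 0.31 m and horizontal distance between dust_cap and can below 0.1 m and linear speed of dust_cap below 0.03 m/s and contact force between the fingers and dust_cap above 0.5 N and contact force between each of dust_cap, the arm, the fingers and sprinkler_lid below 0.05 N and contact force between dust_cap and can below 0.05 N and linear speed of sprinkler_lid below 0.02 m/s); the arm keeps its last pose, push and grip.
It fails at once if the cap parts from the sprinkler lid before the pair is in the can's neck (distance between dust_cap and sprinkler_lid above 0.035 m and (horizontal distance between sprinkler_lid and can above 0.012 m or z of sprinkler_lid in the frame of can above 0.122 m)).
It fails at once if the lids are dropped or slammed into the can instead of being lowered (horizontal distance between sprinkler_lid and can below 0.02 m and z of sprinkler_lid in the frame of can below 0.135 m and linear speed of sprinkler_lid above 0.45 m/s).
It fails at once if the can is tipped or shoved away from where it stands (angle between can's own z axis and vertical above 0.25 rad or distance of can from where it was at the start of the episode above 0.05 m).
It fails at once if the jar, the scraper or the bowl is disturbed (distance of any of jar, scraper, bowl from where it was at the start of the episode above 0.03 m or angle between jar's own z axis and vertical above 0.4 rad).
It also fails if it takes over 72 s, if anything falls off the work surface, if the arm or the gripper's body presses on something with over 40 N, if the wrist force passes 120 N, or if a joint passes its speed limit or range.

### The arm

A 6-joint arm with a two-finger parallel gripper is mounted at the origin on the work surface. World frame = base frame: x ahead of the robot, y to its left, z up, the work surface at z = 0. Lengths are in m, angles in rad, forces in N, time in s.
With the tool pointing down it reaches from about 0.25 to 0.725 m from the base axis. Payload 4 kg.
Tool frame: the origin (TCP) lies midway between the tips of the shut fingers; the grasp point (between the pads) lies 19 mm behind it; y points along the fingers, z is the direction in which the jaws open and shut, and the axes are right-handed (so a half turn about y gives the same grasp; the last joint's range is limited). The gripper opens to 85 mm and grips with 20 to 120 N. Pads are 22 mm wide; open, the fingers measure 114 mm over their backs; the gripper's body (76 mm by 85 mm) begins 54 mm behind the grasp point. The pads swing forward as they close: fully open they stand 13 mm farther back than shut.
Start: joints at [1.335, 0.241, 0.005, 1.335, 0, 1.571], TCP at [0.117, 0.486, 0.231] pointing down, gripper open.
Joint ranges: [-2.72, 2.72], [-1.05, 1.87], [-1.09, 1.28], [-1.99, 2.15], [-1.42, 1.44], [-3.14, 3.14]. Speed limits (rad/s): [2.79, 2.79, 3.14, 3.14, 3.14, 3.14].

### API

Orientations are given as a unit quaternion [x, y, z, w].
In Python, from workcell import bot gives the robot as it stands. The module is installed in compiled form; this text tells all that it offers.
- The arm moves only by the shell command python3 -m handwheel 'ROWS' [OPENING]. ROWS is JSON, a list of rows, each a list of 6 numbers: the shift along the tool's x, y, z in units of 25 mm (1.0 is 25 mm), then the turn, a rotation vector about the tool's x, y, z in units of 10 degrees (1.0 is 10 degrees). A call has exactly 5 rows; each row is the pose to reach, as a shift and turn from the pose commanded when the call began, along the tool's axes at that moment; what a row does not reach only later rows make up. A row lasts 1/8 s, in which the tool goes at most 62.5 mm and 10.7 degrees, less where a joint would pass 70% of its speed; a pose out of reach is approached as far as the arm can. A call with a gripper value outside its range is refused whole. OPENING is the gripper command: -1 is shut, 1 is fully open, values between are in proportion, set as the call begins (- or left out, the last holds). The fingers move at their own pace and stop on an object; the grip force is fixed at half the most. Time passes only in rows, so rows that repeat a pose let the fingers close, or fill a call up. It gives the time, the measured TCP pose, the force and the opening at its end, in the units of the state.
- bot.get_obs(): the state, without advancing time (a new reading comes with each control period).
- bot.camera(name): name is "scene" or "side" or "wrist"; returns a dict with "color" (420x560x3 uint8, red, green, blue), "fx", "fy", "cx", "cy" (pixels), "rvec" (rotation vector, rad) and "tvec" (3), from world to camera coordinates, as OpenCV has them. Camera axes: x right, y down, z forward; pixel columns grow to the right and rows downward; lengths in m; the calibration is good to about 2 mm. A picture is of the moment at which its call begins. There is no depth.
- bot.job_done(): hands the job in, once; it reports no verdict.
The state is a dict: "clock": time; "joint_pos": joint angles; "joint_vel": joint speeds; "tau": joint torques, N m; "eef_pos": TCP position; "tool_rot": TCP orientation; "ft_force": force on the tool from outside, world axes, zero at the start; "ft_torque": the same for the moment, N m; "grip_width": finger opening in m.
Only numpy, scipy, OpenCV 4.12 (cv2) and the standard library are available. Lean on these libraries where they do the work, as an engineer would, in place of code of your own. Each camera call takes 0.05 s, during which the arm holds its last target.

## Working session

There is one attempt and no reset: what is moved stays moved. The work goes in short steps, Python scripts to look and compute and a shell command to move; the robot and the scene stay as the last step left them, time stands still between calls to the robot, and variables do not carry over. Pictures are saved under pics/ and viewed, and the job is handed in when it is done.

```bash
mkdir -p pics
cat > h.py <<'E'
import numpy as np, cv2
from workcell import bot
from scipy.spatial.transform import Rotation as R
def snap(n,fn):
    c=bot.camera(n); cv2.imwrite('pics/'+fn+'.png',c['color'][:,:,::-1]); np.savez('pics/'+fn+'.npz',**{k:np.array(v) for k,v in c.items()}); return c
def ray(fn,u,v):
    c=np.load('pics/'+fn+'.npz'); M=cv2.Rodrigues(c['rvec'].astype(float))[0]
    d=M.T@np.array([(u-c['cx'])/c['fx'],(v-c['cy'])/c['fy'],1]); o=-M.T@c['tvec'].ravel(); return o,d/np.linalg.norm(d)
def atz(fn,u,v,z):
    o,d=ray(fn,u,v); return o+d*(z-o[2])/d[2]
def tri(*l):
    A=0;b=0;rs=[]
    for fn,u,v in l:
        o,d=ray(fn,u,v);P=np.eye(3)-np.outer(d,d);A=A+P;b=b+P@o;rs.append((o,P))
    x=np.linalg.solve(A,b); return x,[round(float(np.linalg.norm(P@(x-o))),4) for o,P in rs]
def proj(fn,p):
    c=np.load('pics/'+fn+'.npz'); K=np.array([[c['fx'],0,c['cx']],[0,c['fy'],c['cy']],[0,0,1]],float)
    return cv2.projectPoints(np.array(p,float).reshape(-1,1,3),c['rvec'].astype(float),c['tvec'].astype(float),K,None)[0].reshape(-1,2)
def crop(fn,x0,y0,x1,y1,s,out):
    i=cv2.imread('pics/'+fn+'.png')[y0:y1,x0:x1]; cv2.imwrite('pics/'+out+'.png',cv2.resize(i,None,fx=s,fy=s,interpolation=cv2.INTER_CUBIC))
def st():
    o=bot.get_obs()
    for k in ('clock','joint_pos','eef_pos','tool_rot','ft_force','grip_width'): print(k,np.round(o[k],4))
    print(R.from_quat(o['tool_rot']).as_matrix().round(3))
E
python3 - <<'E'
from h import *
for n in ('scene','side','wrist'): snap(n,n+'0')
st()
E
```

```text
clock 0.15
joint_pos [ 1.335   0.2413  0.0041  1.3352 -0.      1.5708]
eef_pos [0.1167 0.4857 0.2306]
tool_rot [ 0.7028 -0.0832  0.0831 -0.7016]
ft_force [ 0.6512 -0.7815  0.5536]
grip_width 0.0851
[[ 0.972 -0.     0.234]
 [-0.234 -0.002  0.972]
 [ 0.    -1.    -0.002]]
```

View pics/scene0.png

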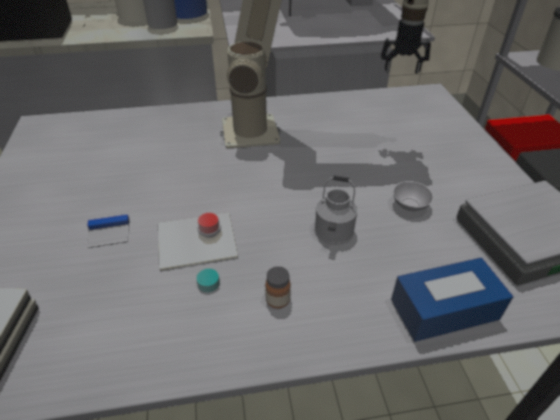

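View pics/side0.png

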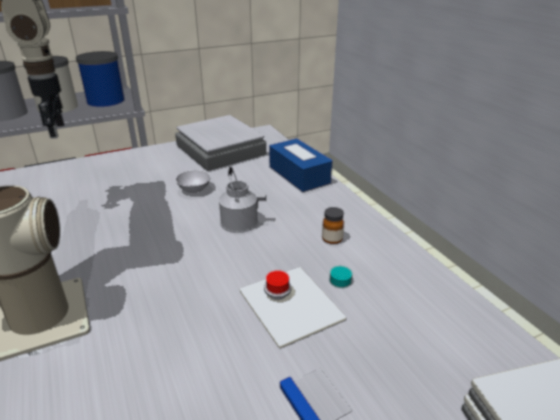

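View pics/wrist0.png

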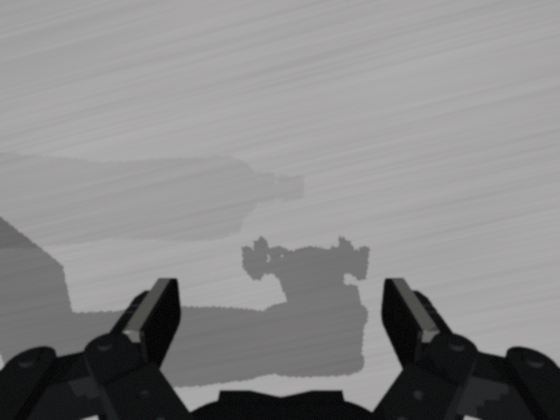

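The scene view shows the can at (336,217) with its handle up and rest towards the camera, the red cap on its steel lid on the white board at (208,224), and a teal cap lookalike at (208,279). The jar is at (278,288), the bowl at (412,199) and the scraper at (108,228). Only the red one fits "red dust cap on steel lid". I'll confirm that in crops.

Run:
```python
from h import *
crop('scene0',300,165,375,250,7,'c1');crop('scene0',150,195,245,295,6,'c2');crop('side0',205,155,280,240,7,'c3');crop('side0',235,250,360,345,6,'c4')
a=[cv2.imread(f'pics/c{i}.png') for i in (1,3)];cv2.imwrite('pics/cA.png',cv2.resize(np.hstack(a),None,fx=.75,fy=.75))
h=[cv2.resize(cv2.imread(f'pics/c{i}.png'),(400,420)) for i in (2,4)];cv2.imwrite('pics/cB.png',np.hstack(h))
```

```text
(no output)
```

View pics/cA.png

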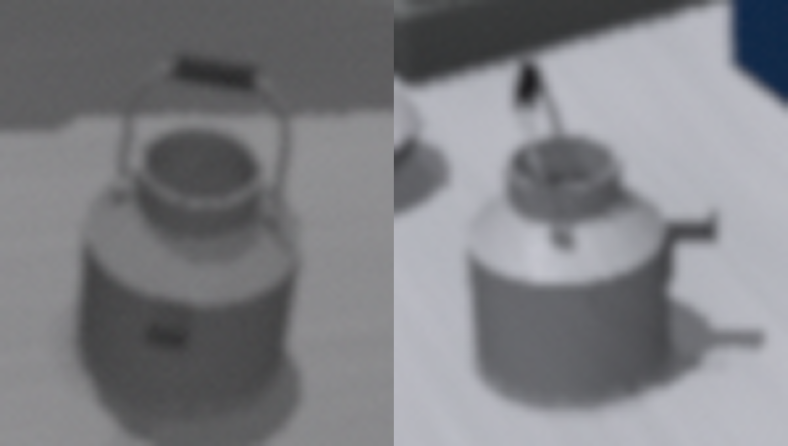

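View pics/cB.png

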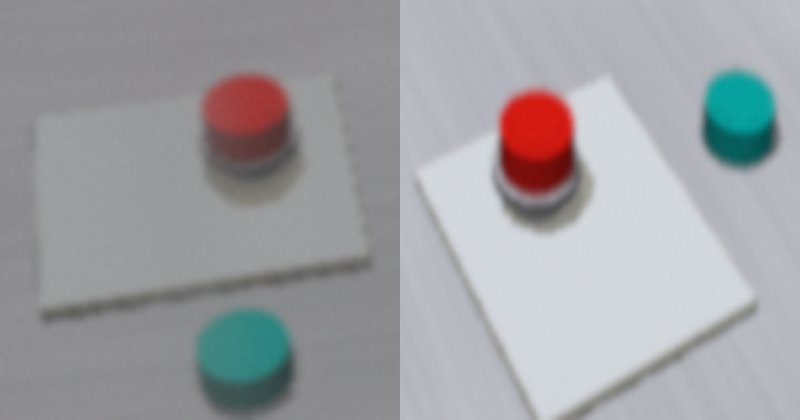

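Run:
```python
from h import *
def t(n,a,b): print(n,tri(('scene0',*a),('side0',*b)))
t('mouth',(338.1,196.4),(238.5,186.4))
t('grip',(341,178.9),(230.3,171))
t('rest',(331.6,228.8),(261.4,198.8))
t('ear',(322.5,202.1),(237,200.7))
t('captop',(208.2,219.8),(277.8,279.4))
t('jar',(278,275),(334,213))
t('bowl',(412,197),(194,181))
for n in('scene0','side0'):
  c=np.load(f'pics/{n}.npz'); print(n,ray(n,280,210),c['fx'])
```

```text
mouth (array([0.546087  , 0.16982443, 0.12189904]), [0.0038, 0.0038])
grip (array([0.52927241, 0.17898453, 0.16796139]), [0.0014, 0.0014])
rest (array([0.60783146, 0.14328974, 0.07502632]), [0.0015, 0.0015])
ear (array([0.52891635, 0.13567286, 0.09527449]), [0.0012, 0.0012])
captop (array([ 0.50825617, -0.16951295,  0.05655597]), [0.0029, 0.0029])
jar (array([ 0.74707761, -0.02054494,  0.08621209]), [0.0029, 0.0029])
bowl (array([0.48157577, 0.41749461, 0.03210894]), [0.0024, 0.0024])
scene0 (array([ 1.37352136, -0.11984223,  0.86691768]), array([-0.72833198,  0.12245794, -0.67419328])) 440.5450879293778
side0 (array([ 0.16957339, -0.8885075 ,  0.73968197]), array([ 0.36765615,  0.76361687, -0.53077136])) 451.5853505231121
```

```bash
python3 -m handwheel '[[2.2,0,-1,0,0,0],[4.4,0,-2,0,0,0],[6.6,0,-3,0,0,0],[8.8,0,-4,0,0,0],[11,0,-5,0,0,0]]' -1
python3 -m handwheel '[[1.6,0,-0.8,0,0.3,0],[3.2,0,-1.6,0,0.6,0],[4.7,0,-2.2,0,0.9,0],[6.2,0,-2.86,0,0.9,0],[6.2,0,-2.86,0,0.9,0]]' -1
python3 - <<'E'
from h import *
st(); snap('wrist','wrist1')
E
```

```text
clock: 0.78
eef_pos: [0.3562, 0.2989, 0.2312]
tool_rot: [-0.702, 0.083, -0.083, 0.702]
ft_force: [1.0, 0.8, 0.1]
grip_width: 0.0002
clock: 1.4
eef_pos: [0.4906, 0.1928, 0.2305]
tool_rot: [0.693, -0.14, 0.139, -0.693]
ft_force: [-0.2, 0.1, -1.1]
grip_width: 0.0004
clock 1.4
joint_pos [ 3.7470e-01  2.9540e-01  7.6500e-02  1.3526e+00 -3.0000e-04  7.7170e-01]
eef_pos [0.4906 0.1928 0.2305]
tool_rot [ 0.6935 -0.1396  0.1393 -0.693 ]
ft_force [-0.2281  0.0622 -1.0523]
grip_width 0.0004
[[ 0.922 -0.001  0.387]
 [-0.387 -0.001  0.922]
 [-0.    -1.    -0.001]]
```

View pics/wrist1.png

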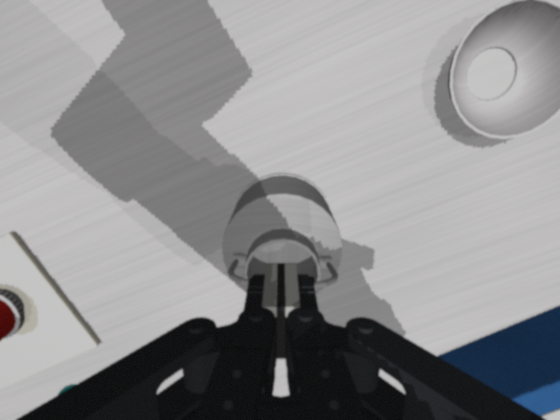

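```bash
python3 -m handwheel '[[0,1.2,0,0,0,0],[0,2.4,0,0,0,0],[0,3.6,0,0,0,0],[0.5,3.6,0,0,0,0],[1,3.6,0,0,0,0]]' -1
python3 -m handwheel '[[0.7,0,0,0,0,0],[1.4,0,0,0,0,0],[2.1,0,0,0,0,0],[2.7,0,0,0,0,0],[3.2,0,0,0,0,0]]' -1
python3 - <<'E'
from h import *
snap('side','side1');snap('scene','scene1')
crop('side1',180,120,300,240,5,'s1');crop('scene1',290,130,390,250,5,'s2')
E
```

```text
clock: 2.08
eef_pos: [0.5132, 0.1856, 0.1426]
tool_rot: [-0.693, 0.137, -0.138, 0.694]
ft_force: [0.3, 0.4, 0.3]
grip_width: 0.0002
clock: 2.7
eef_pos: [0.5875, 0.1538, 0.1418]
tool_rot: [-0.693, 0.138, -0.139, 0.694]
ft_force: [-0.6, -0.1, 1.0]
grip_width: 0.0002
```

View pics/s1.png

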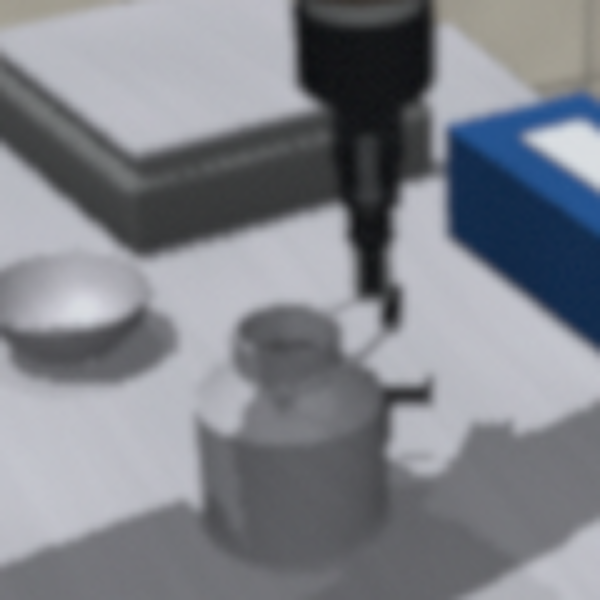

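The handle has folded to about 1 rad, with the grip at crop (392,305), level with the fingertip. Next I'll hop over it and press down.

```bash
python3 -m handwheel '[[0,-0.7,0,0,0,0],[0.6,-0.7,0,0,0,0],[1,-0.7,0,0,0,0],[1,0,0,0,0,0],[1,0.6,0,0,0,0]]' -1
python3 -m handwheel '[[0,0.5,0,0,0,0],[0,1,0,0,0,0],[0,1.3,0,0,0,0],[0,1.42,0,0,0,0],[0,1.42,0,0,0,0]]' -1
python3 - <<'E'
from h import *
snap('side','side2')
crop('side2',180,120,300,240,5,'s1b')
E
```

```text
clock: 3.42
eef_pos: [0.6114, 0.1443, 0.1267]
tool_rot: [-0.693, 0.136, -0.14, 0.693]
ft_force: [5.5, -2.1, 2.5]
grip_width: -0.0002
clock: 4.05
eef_pos: [0.6088, 0.1452, 0.0918]
tool_rot: [-0.693, 0.138, -0.138, 0.694]
ft_force: [0.4, -1.3, 5.2]
grip_width: 0.0002
```

View pics/s1b.png

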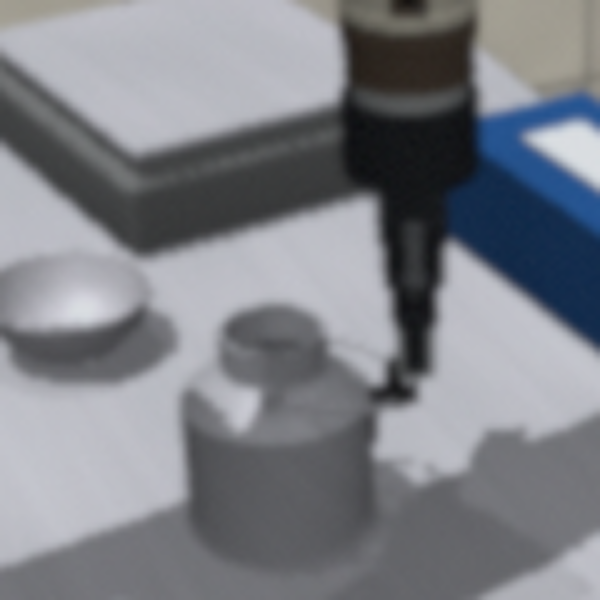

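```bash
python3 -m handwheel '[[0,-1,0,0,0,0],[0,-3,0,0,0,0],[-1,-5,0,0,0,0],[-2.2,-5.6,0,0,0,0],[-3,-5.6,0,0,0,0]]' -1
python3 - <<'E'
from h import *
st()
snap('side','side3');snap('scene','scene3');snap('wrist','wrist3')
crop('side3',190,150,290,250,5,'s1c');crop('scene3',290,150,390,250,5,'s2c')
a=[cv2.imread(f'pics/{i}.png')[:,:400] for i in ('s1c','s2c')];cv2.imwrite('pics/s3.png',np.hstack(a))
E
```

```text
clock: 4.72
eef_pos: [0.5383, 0.1747, 0.2324]
tool_rot: [-0.693, 0.138, -0.138, 0.694]
ft_force: [-1.2, -0.1, -0.5]
grip_width: -0.0003
clock 4.725
joint_pos [0.313  0.3717 0.1897 1.3878 0.0015 0.7048]
eef_pos [0.5383 0.1747 0.2324]
tool_rot [-0.693   0.1376 -0.1377  0.6942]
ft_force [-1.1889 -0.1441 -0.5367]
grip_width -0.0003
[[ 0.924  0.     0.382]
 [-0.382  0.002  0.924]
 [-0.    -1.     0.002]]
```

View pics/s3.png

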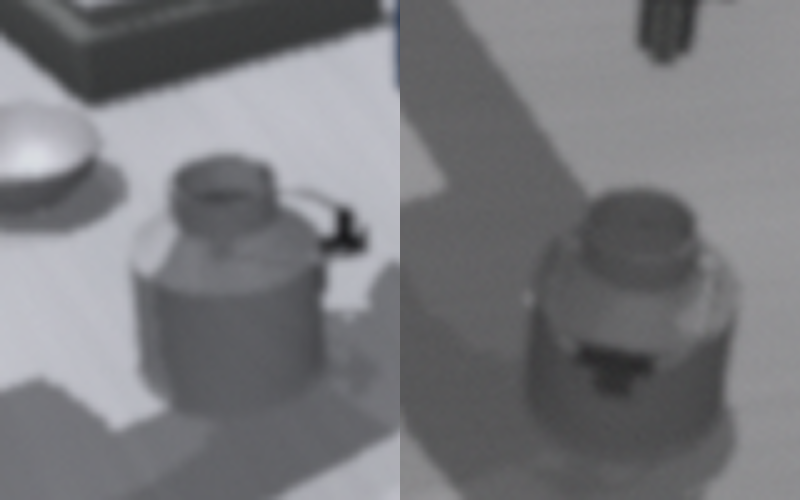

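View pics/wrist3.png

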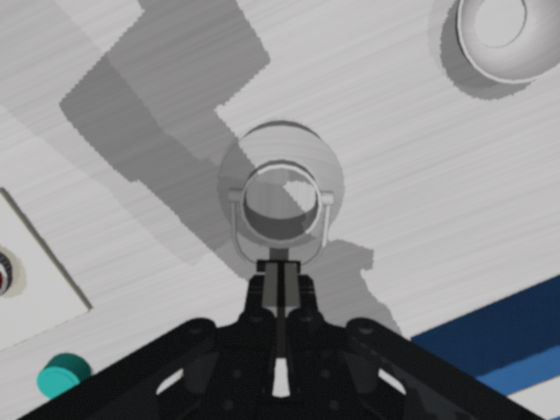

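Run:
```python
from h import *
crop('wrist3',205,110,355,275,4,'w3')
print(tri(('scene3',333,221.6),('side3',259.2,194.8)))
print(tri(('scene3',338,193.4),('side3',235,186),('wrist3',281,203)))
```

```text
(array([0.60080782, 0.14618391, 0.0906023 ]), [0.0009, 0.0009])
(array([0.53520636, 0.17459688, 0.12222149]), [0.0034, 0.0049, 0.0028])
```

View pics/w3.png

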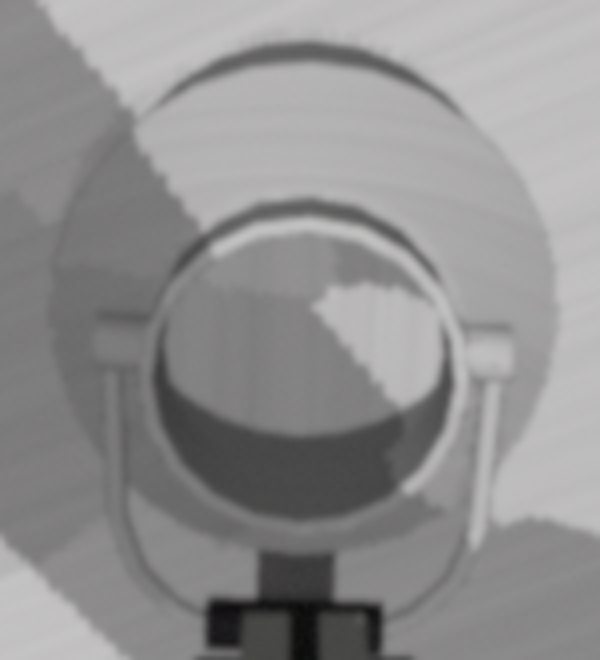

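The wrist crop shows the handle lying forward over the bracket, ears level at crop y 345, and the mouth ring centred at full-image (282,202). The grip triangulates to z≈0.09, and the press met 5 N at tip z 0.092, so it is at its stop. The can slid about 1 cm. Next is the lid.

```bash
python3 -m handwheel '[[0.7,0,-2.2,0,0,0],[1.4,0,-4.4,0,0,0],[2.1,0,-6.6,0,0,0],[2.8,0,-8.8,0,0,0],[3.4,0,-10.8,0,0,0]]' 1
python3 - <<'E'
from h import *
print(atz('wrist3',282,202.3,.124)); snap('wrist','wrist4')
E
python3 -m handwheel '[[0.3,0.4,-1.2,0,0,0],[0.5,0.8,-2.4,0,0,0],[0.5,1.2,-2.4,0,0,0],[0.5,1.2,-2.4,0,0,0],[0.5,1.2,-2.4,0,0,0]]' 1
python3 - <<'E'
from h import *
snap('wrist','wrist5'); st()
h=[cv2.resize(cv2.imread(f'pics/wrist{i}.png'),(400,300)) for i in (4,5)];cv2.imwrite('pics/w45.png',np.hstack(h))
E
```

```text
clock: 5.5
eef_pos: [0.5144, -0.1105, 0.2299]
tool_rot: [-0.693, 0.139, -0.138, 0.694]
ft_force: [0.4, -0.0, -0.1]
grip_width: 0.0852
[0.53276207 0.17800669 0.124     ]
clock: 6.18
eef_pos: [0.5039, -0.1677, 0.2008]
tool_rot: [-0.693, 0.138, -0.138, 0.694]
ft_force: [0.7, 0.3, 0.4]
grip_width: 0.0859
clock 6.225
joint_pos [-3.2140e-01  3.1650e-01  2.8500e-02  1.2825e+00  2.0000e-04  7.0000e-02]
eef_pos [ 0.504  -0.1678  0.2011]
tool_rot [-0.6935  0.1374 -0.1376  0.6937]
ft_force [-0.3601  0.2874 -0.1865]
grip_width 0.0853
[[ 0.924  0.     0.382]
 [-0.382  0.     0.924]
 [ 0.    -1.     0.   ]]
```

View pics/w45.png

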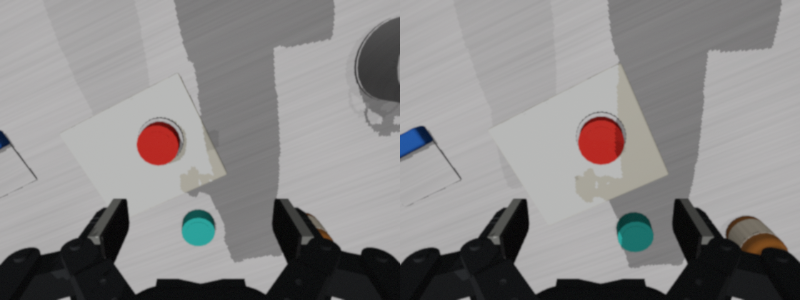

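Run:
```python
from h import *
crop('wrist4',180,150,270,240,4.4,'a');crop('wrist5',235,150,325,240,4.4,'b')
cv2.imwrite('pics/ab.png',np.hstack([cv2.imread('pics/a.png'),cv2.imread('pics/b.png')]))
```

```text
(no output)
```

View pics/ab.png

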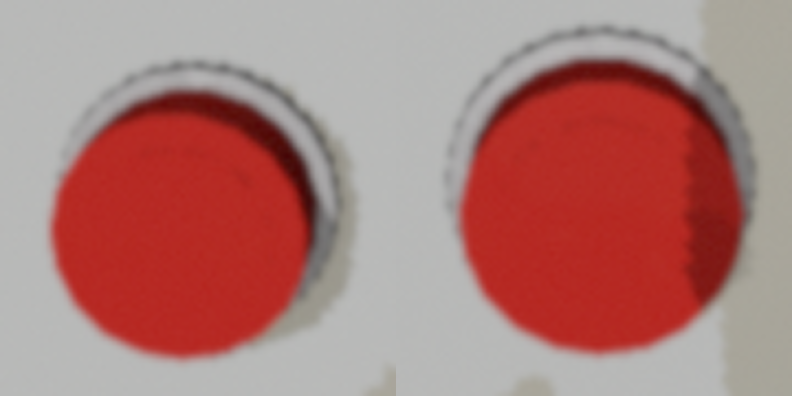

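Run:
```python
from h import *
print(tri(('wrist4',221.1,202.5),('wrist5',281.7,198.8),('scene0',208.2,219.8),('side0',277.8,279.4)))
print(tri(('wrist4',221.1,202.5),('wrist5',281.7,198.8)))
print('top@.061',atz('wrist4',221.1,202.5,.061),atz('wrist5',281.7,198.8,.061))
print('rim@.035',atz('wrist5',281.7,190.9,.035))
c=np.load('pics/wrist5.npz');print(ray('wrist5',280,210),c['fx'])
c=proj('wrist5',[.504,-.1678,.061]);print(c)
```

```text
(array([ 0.50780558, -0.16844369,  0.0556761 ]), [0.0009, 0.0008, 0.0026, 0.0035])
(array([ 0.50720106, -0.16751691,  0.056685  ]), [0.0002, 0.0002])
top@.061 [ 0.50610096 -0.16623374  0.061     ] [ 0.50622982 -0.16712206  0.061     ]
rim@.035 [ 0.50636915 -0.1670792   0.035     ]
(array([ 0.42982644, -0.13668885,  0.34323096]), array([ 0.28621323, -0.11965693, -0.95066514])) 350.9384162323214
[[279.93208369 196.729207  ]]
```

```bash
python3 -m handwheel '[[0.07,1.5,0.07,0,0,0],[0.07,3,0.07,0,0,0],[0.07,4.4,0.07,0,0,0],[0.07,5.6,0.07,0,0,0],[0.07,6.6,0.07,0,0,0]]' 1
python3 -m handwheel '[[0,0.4,0,0,0,0],[0,0.8,0,0,0,0],[0,1.07,0,0,0,0],[0,1.07,0,0,0,0],[0,1.07,0,0,0,0]]' 1
python3 - <<'E'
from h import *
st(); snap('wrist','wrist6')
E
```

```text
clock: 6.85
eef_pos: [0.5062, -0.1668, 0.0351]
tool_rot: [-0.694, 0.137, -0.138, 0.694]
ft_force: [-0.6, -0.3, -0.1]
grip_width: 0.0854
clock: 7.48
eef_pos: [0.5063, -0.1678, 0.0096]
tool_rot: [0.694, -0.138, 0.138, -0.693]
ft_force: [-0.5, 0.1, -0.7]
grip_width: 0.0855
clock 7.475
joint_pos [-0.3201  0.5046 -0.2353  0.8298  0.      0.0729]
eef_pos [ 0.5063 -0.1678  0.0096]
tool_rot [ 0.6935 -0.1377  0.1384 -0.6935]
ft_force [-0.5098  0.0637 -0.7192]
grip_width 0.0855
[[ 0.924  0.001  0.383]
 [-0.383 -0.     0.924]
 [ 0.001 -1.     0.   ]]
```

View pics/wrist6.png

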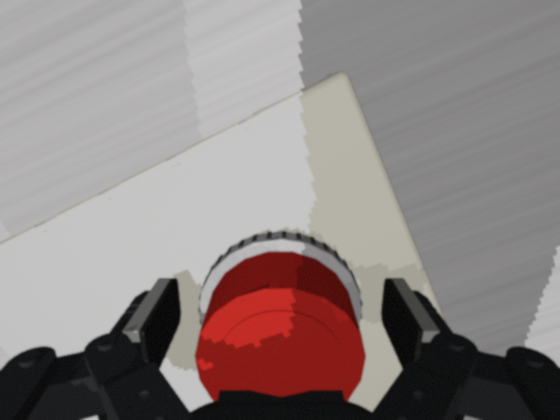

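The lid sits centred between the pads: rim at columns 200–360, pads at 180 and 383. Closing on the rim.

```bash
python3 -m handwheel '[[0,0,0,0,0,0],[0,0,0,0,0,0],[0,0,0,0,0,0],[0,0,0,0,0,0],[0,0,0,0,0,0]]' -1
python3 -m handwheel '[[0,-0.1,0,0,0,0],[0,-0.2,0,0,0,0],[0,-0.4,0,0,0,0],[0,-0.6,0,0,0,0],[0,-0.8,0,0,0,0]]' -1
python3 - <<'E'
from h import *
st(); snap('wrist','wrist7'); snap('side','side7'); crop('side7',225,230,325,330,4.2,'s7'); cv2.imwrite('pics/v7.png',np.hstack([cv2.imread('pics/s7.png'),cv2.imread('pics/wrist7.png')[:,130:430]]))
E
```

```text
clock: 8.15
eef_pos: [0.5063, -0.1679, 0.01]
tool_rot: [0.694, -0.138, 0.139, -0.693]
ft_force: [-2.0, -0.5, 5.2]
grip_width: 0.0618
clock: 8.78
eef_pos: [0.5059, -0.1677, 0.0294]
tool_rot: [0.694, -0.138, 0.138, -0.693]
ft_force: [0.3, -1.0, -1.8]
grip_width: 0.0616
clock 8.775
joint_pos [-0.32    0.4782 -0.2162  0.8763 -0.      0.0728]
eef_pos [ 0.5059 -0.1677  0.0294]
tool_rot [ 0.6935 -0.138   0.1381 -0.6935]
ft_force [ 0.2737 -1.0191 -1.7838]
grip_width 0.0616
[[ 0.924  0.     0.383]
 [-0.383 -0.     0.924]
 [ 0.    -1.    -0.   ]]
```

View pics/v7.png

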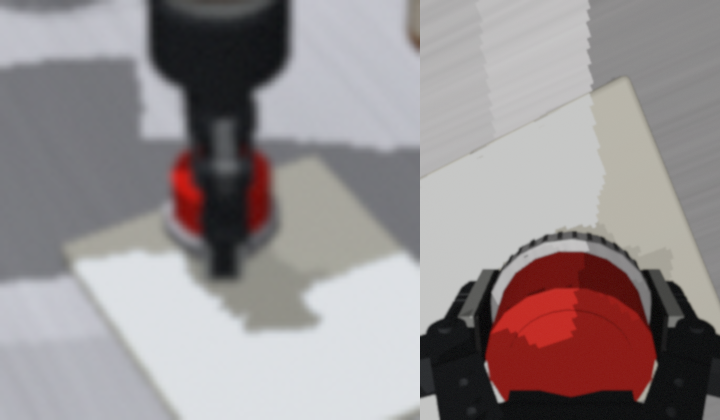

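Held level: gap 61.6 mm, cap still flush. Lifting, then going to a viewpoint short of the can to re-check the mouth.

```bash
python3 -m handwheel '[[0,-0.5,0,0,0,0],[0,-1.3,0,0,0,0],[0,-2.3,0,0,0,0],[0,-3.3,0,0,0,0],[0,-4.2,0,0,0,0]]' -1
python3 -m handwheel '[[0,-0.8,0.5,0,0,0],[0,-1.6,1.4,0,0,0],[0,-2.4,2.5,0,0,0],[0,-3.2,3.6,0,0,0],[0,-4,4.7,0,0,0]]' -1
python3 -m handwheel '[[0,0,1.1,0,0,0],[-0.2,0,2.2,0,0,0],[-0.4,0,3.3,0,0,0],[-0.6,0,4.4,0,0,0],[-0.7,0,5.5,0,0,0]]' -1
python3 -m handwheel '[[0,0,1,0,0,0],[0,0,2,0,0,0],[0,0,2.6,0,0,0],[0,0,3,0,0,0],[0,0,3,0,0,0]]' -1
python3 - <<'E'
from h import *
st(); snap('wrist','wrist8')
E
```

```text
clock: 9.5
eef_pos: [0.506, -0.1677, 0.1358]
tool_rot: [0.694, -0.138, 0.138, -0.693]
ft_force: [0.4, -0.1, -1.8]
grip_width: 0.0619
clock: 10.12
eef_pos: [0.5509, -0.0583, 0.2355]
tool_rot: [-0.693, 0.138, -0.138, 0.694]
ft_force: [0.9, -0.7, -1.1]
grip_width: 0.0621
clock: 10.75
eef_pos: [0.5872, 0.0755, 0.2348]
tool_rot: [-0.693, 0.138, -0.138, 0.694]
ft_force: [0.1, -0.6, -1.1]
grip_width: 0.0621
clock: 11.38
eef_pos: [0.616, 0.1441, 0.234]
tool_rot: [0.694, -0.138, 0.138, -0.693]
ft_force: [0.6, -0.3, -0.6]
grip_width: 0.0619
clock 11.375
joint_pos [ 2.2980e-01  5.1400e-01  4.1330e-01  1.4705e+00 -2.0000e-04  6.2230e-01]
eef_pos [0.616  0.1441 0.234 ]
tool_rot [ 0.6937 -0.1379  0.1378 -0.6934]
ft_force [ 0.6014 -0.336  -0.5603]
grip_width 0.0619
[[ 0.924 -0.     0.382]
 [-0.382 -0.     0.924]
 [-0.    -1.    -0.   ]]
```

View pics/wrist8.png

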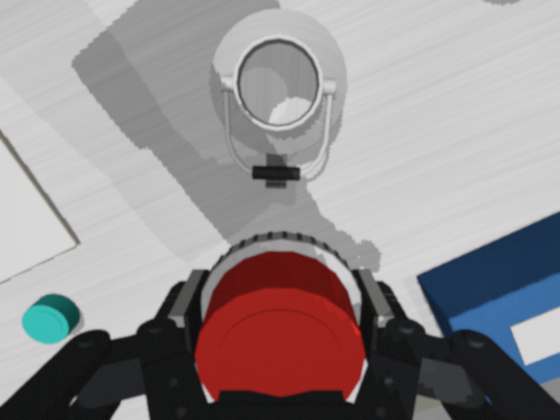

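Run:
```python
from h import *
crop('wrist8',200,0,360,200,3.4,'w8')
```

```text
(no output)
```

View pics/w8.png

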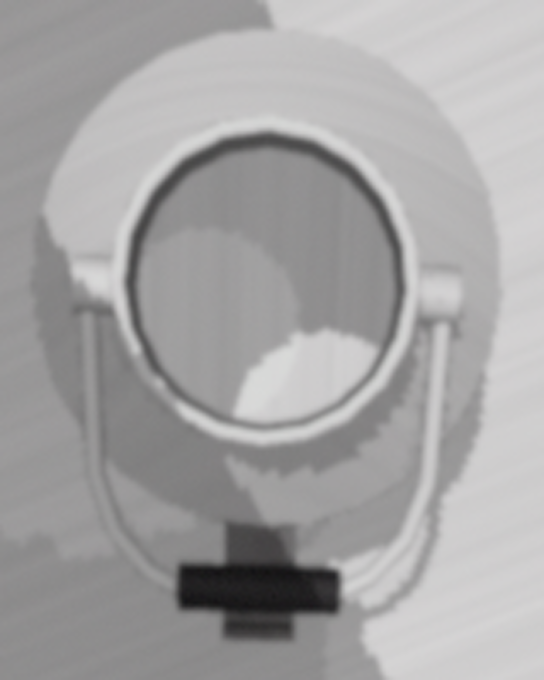

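Run:
```python
from h import *
print('mouth8',atz('wrist8',277.9,82.6,.124),'mouth3',atz('wrist3',282,202.3,.124)); print(tri(('wrist8',277.9,82.6),('wrist3',282,202.3)))
print('grip8',atz('wrist8',276.2,172.9,.0875),tri(('wrist8',276.2,172.9),('scene3',333,221.6),('side3',259.2,194.8)))
m=atz('wrist8',277.9,82.6,.124)
# overlay check: ring radius 31 mm at z .124
i=cv2.imread('pics/wrist8.png');t=np.linspace(0,2*np.pi,200)
for z,r in((.124,.031),(.124,.0282)):
  for p in proj('wrist8',np.c_[m[0]+r*np.cos(t),m[1]+r*np.sin(t),0*t+z]): i[int(round(p[1])),int(round(p[0]))]=(0,0,255)
cv2.imwrite('pics/ov.png',cv2.resize(i[0:200,200:360],None,fx=3.4,fy=3.4,interpolation=0))
```

```text
mouth8 [0.53378054 0.1766985  0.124     ] mouth3 [0.53276207 0.17800669 0.124     ]
(array([0.53379434, 0.1771293 , 0.11974809]), [0.0004, 0.0004])
grip8 [0.59754505 0.14824309 0.0875    ] (array([0.5992414 , 0.14737104, 0.08933433]), [0.0022, 0.0005, 0.0025])
```

View pics/ov.png

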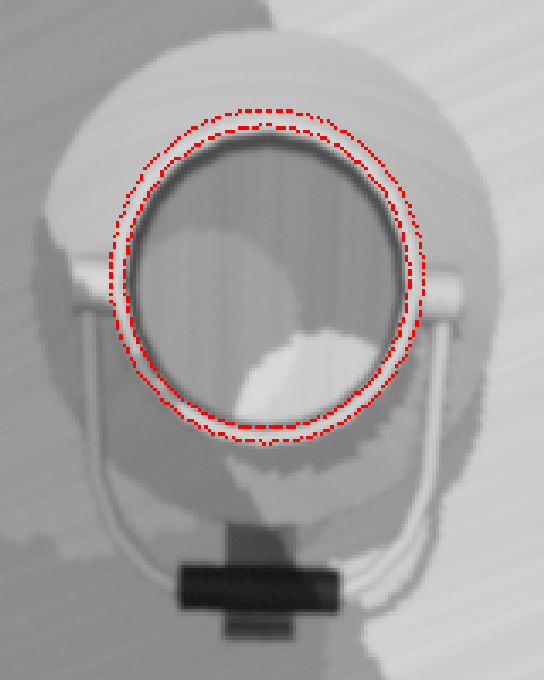

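```bash
python3 -m handwheel '[[-0.6,0,0,0,0,0],[-1.5,0,0,0,0,0],[-2.5,0,0,0,0,0],[-3.3,0,-0.03,0,0,0],[-3.57,0,-0.03,0,0,0]]' -1
python3 -m handwheel '[[0,0.6,0,0,0,0],[0,1.4,0,0,0,0],[0,2.1,0,0,0,0],[0,2.6,0,0,0,0],[0,2.8,0,0,0,0]]' -1
python3 - <<'E'
from h import *
st(); snap('scene','scene9');snap('side','side9');crop('scene9',290,130,390,250,4,'a');crop('side9',190,130,290,250,4,'b')
cv2.imwrite('pics/v9.png',np.hstack([cv2.imread('pics/a.png'),cv2.imread('pics/b.png')]))
E
```

```text
clock: 12.05
eef_pos: [0.5324, 0.1768, 0.2346]
tool_rot: [0.694, -0.138, 0.138, -0.693]
ft_force: [0.6, 0.4, -0.4]
grip_width: 0.0614
clock: 12.68
eef_pos: [0.533, 0.1768, 0.1625]
tool_rot: [0.694, -0.139, 0.138, -0.693]
ft_force: [-0.5, 0.7, -0.8]
grip_width: 0.0614
clock 12.675
joint_pos [ 3.2040e-01  4.0050e-01  4.8200e-02  1.2206e+00 -1.0000e-04  7.1390e-01]
eef_pos [0.533  0.1768 0.1625]
tool_rot [ 0.6939 -0.1388  0.1376 -0.6931]
ft_force [-0.5499  0.6519 -0.8383]
grip_width 0.0614
[[ 0.924 -0.002  0.383]
 [-0.383 -0.001  0.924]
 [-0.001 -1.    -0.001]]
```

View pics/v9.png

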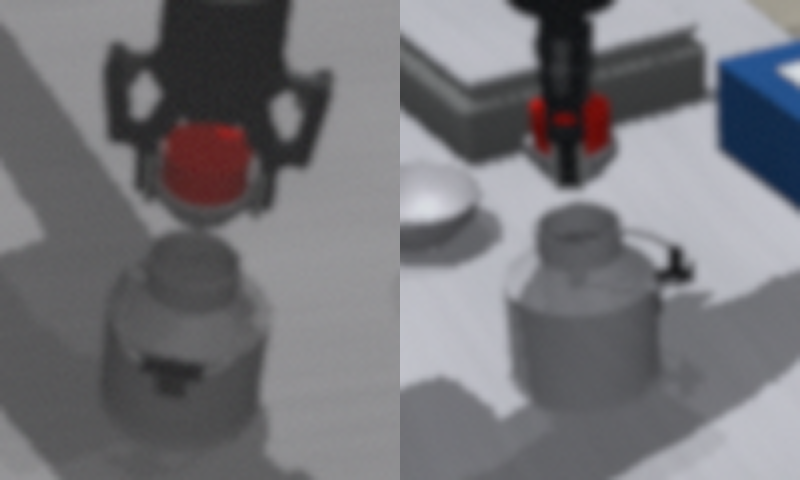

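Run:
```python
from h import *
P=[[.5338,.1771,.124],[.5338,.1771,.165+.049]]
for n,o,k in(('scene9',(290,130),0),('side9',(190,130),400)): print(n,(proj(n,P)-o)*4+[k,0])
```

```text
scene9 [[195.66700942 254.96244701]
 [208.99819345 143.79826088]]
side9 [[570.40617787 217.9054635 ]
 [563.47664928 101.81358979]]
```

```bash
python3 -m handwheel '[[0,0.3,0,0,0,0],[0,0.6,0,0,0,0],[0,0.9,0,0,0,0],[0,1.2,0,0,0,0],[0,1.5,0,0,0,0]]' -1
python3 -m handwheel '[[0,0.15,0,0,0,0],[0,0.25,0,0,0,0],[0,0.35,0,0,0,0],[0,0.45,0,0,0,0],[0,0.5,0,0,0,0]]' -1
```

```text
clock: 13.4
eef_pos: [0.5332, 0.1774, 0.126]
tool_rot: [0.694, -0.138, 0.138, -0.693]
ft_force: [-0.5, 0.4, -2.4]
grip_width: 0.0619
clock: 14.02
eef_pos: [0.5339, 0.1775, 0.1176]
tool_rot: [-0.693, 0.137, -0.139, 0.694]
ft_force: [-6.7, -1.5, 20.6]
grip_width: 0.0619
```

Run:
```python
from h import *
st(); snap('scene','scene10');snap('side','side10');crop('scene10',290,130,390,250,4,'a');crop('side10',190,130,290,250,4,'b')
cv2.imwrite('pics/v10.png',np.hstack([cv2.imread('pics/a.png'),cv2.imread('pics/b.png')]));snap('wrist','wrist10')
```

```text
clock 14.025
joint_pos [ 3.2130e-01  4.3260e-01 -2.6000e-02  1.1089e+00 -6.0000e-04  7.1440e-01]
eef_pos [0.5339 0.1775 0.1176]
tool_rot [-0.6931  0.137  -0.1392  0.6939]
ft_force [-6.7145 -1.4959 20.5778]
grip_width 0.0619
[[ 0.924  0.003  0.383]
 [-0.383  0.001  0.924]
 [ 0.003 -1.     0.002]]
```

View pics/v10.png

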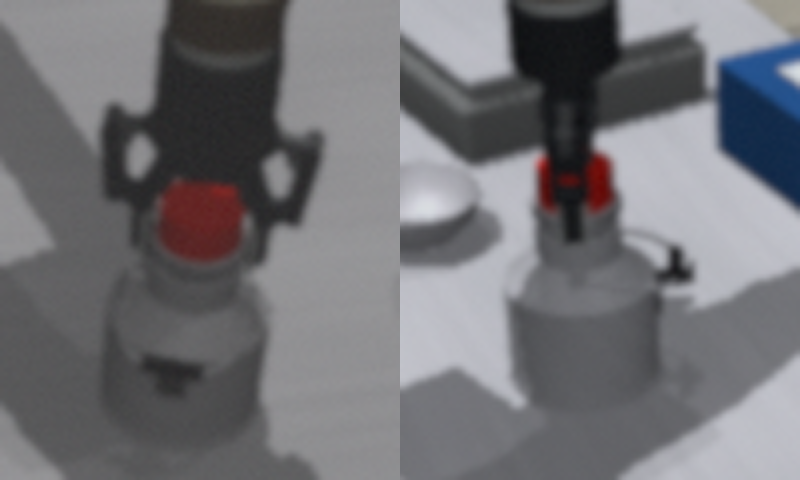

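View pics/wrist10.png

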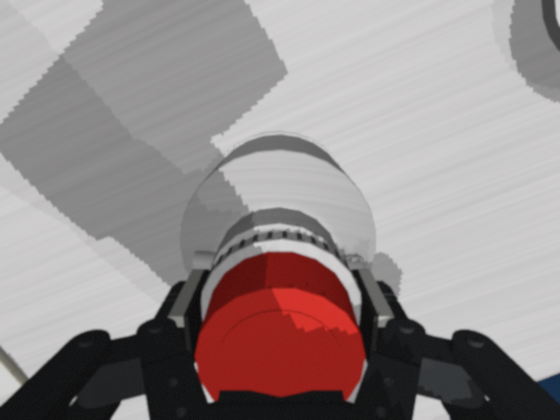

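Run:
```python
from h import *
i=cv2.imread('pics/wrist10.png');s=5
x0,y0,x1,y1=190,190,380,310
I=cv2.resize(i[y0:y1,x0:x1],None,fx=4.2,fy=4.2,interpolation=cv2.INTER_CUBIC);J=I.copy()
t=np.linspace(0,2*np.pi,400)
for (cx,cy,z,r,col) in((.5338,.1771,.124,.031,(0,0,255)),(.5338,.1771,.1198,.031,(0,255,255)),(.5339,.1775,.1435-.0045,.032,(0,255,0)),):
  for p in proj('wrist10',np.c_[cx+r*np.cos(t),cy+r*np.sin(t),0*t+z]):
    q=((p-[x0,y0])*4.2).astype(int); cv2.circle(J,tuple(int(v) for v in q),1,col,-1)
cv2.imwrite('pics/ov10.png',J);cv2.imwrite('pics/w10.png',I)
```

```text
(no output)
```

View pics/w10.png

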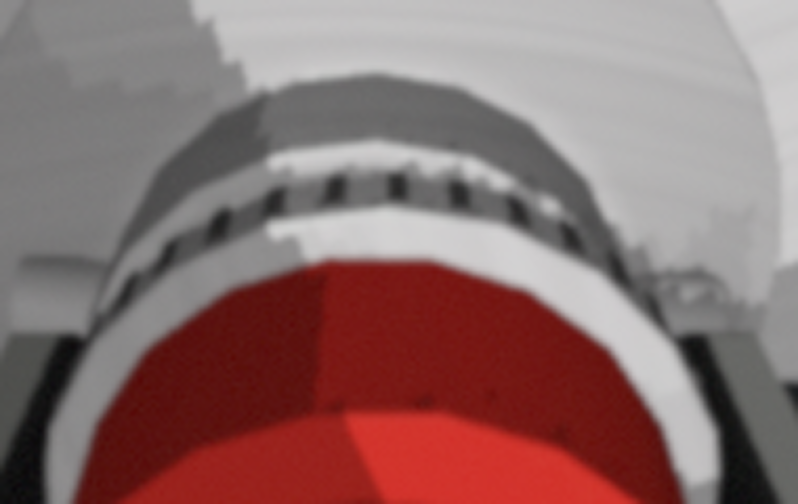

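View pics/ov10.png

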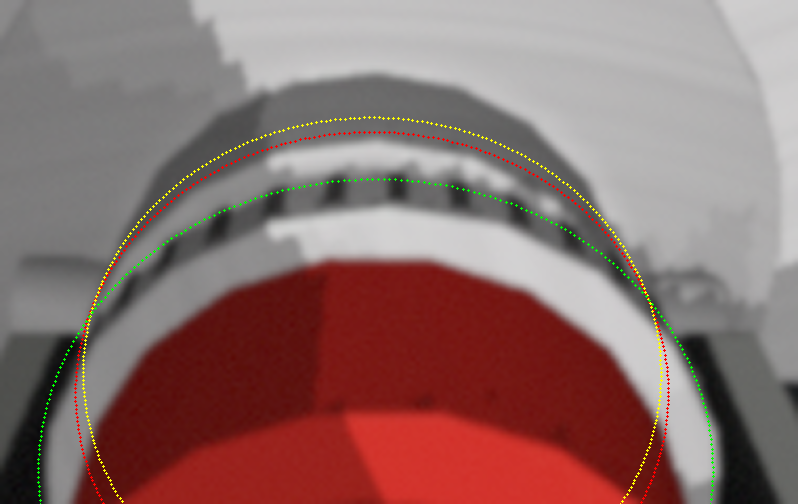

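The wrist crop shows rim and neck concentric within about 1 mm. The stop is the fingertips: at 62 mm apart and tip z≈0.124, they are landing on the neck's top edge. I need a higher grip on the rim. Dropping the lid from here could break the speed limit, so I'll carry the pair back to the board and regrip there.

```bash
python3 -m handwheel '[[0,-0.3,0,0,0,0],[0,-0.9,0,0,0,0],[0,-1.8,0,0,0,0],[0,-2.8,0,0,0,0],[0,-3.6,0,0,0,0]]' -1
python3 -m handwheel '[[0,-0.3,-0.5,0,0,0],[0.2,-0.5,-1.4,0,0,0],[0.6,-0.5,-2.5,0,0,0],[1.1,-0.5,-3.6,0,0,0],[1.5,-0.5,-4.7,0,0,0]]' -1
python3 -m handwheel '[[0.4,0,-1.1,0,0,0],[0.8,0,-2.2,0,0,0],[1.2,0,-3.3,0,0,0],[1.6,0,-4.4,0,0,0],[2,0,-5.5,0,0,0]]' -1
python3 -m handwheel '[[0.3,0,-1,0,0,0],[0.6,0,-2,0,0,0],[0.78,0,-2.7,0,0,0],[0.78,0,-2.95,0,0,0],[0.78,0,-2.95,0,0,0]]' -1
```

```text
clock: 14.8
eef_pos: [0.5337, 0.1775, 0.2056]
tool_rot: [-0.693, 0.138, -0.138, 0.694]
ft_force: [0.0, 0.4, -1.7]
grip_width: 0.062
clock: 15.42
eef_pos: [0.5221, 0.0528, 0.216]
tool_rot: [0.694, -0.139, 0.138, -0.693]
ft_force: [0.2, -0.2, -1.5]
grip_width: 0.0615
clock: 16.05
eef_pos: [0.5154, -0.0931, 0.216]
tool_rot: [0.694, -0.139, 0.138, -0.693]
ft_force: [0.4, -0.7, -0.6]
grip_width: 0.062
clock: 16.68
eef_pos: [0.5059, -0.1672, 0.2164]
tool_rot: [-0.693, 0.138, -0.138, 0.694]
ft_force: [0.7, 0.2, -2.5]
grip_width: 0.0617
```

```bash
python3 -m handwheel '[[0,0.8,0,0,0,0],[0,2.2,0,0,0,0],[0,3.8,0,0,0,0],[0,5.3,0,0,0,0],[0,6.4,0,0,0,0]]' -1
python3 -m handwheel '[[0,0.6,0,0,0,0],[0,1.1,0,0,0,0],[0,1.5,0,0,0,0],[0,1.75,0,0,0,0],[0,1.88,0,0,0,0]]' -1
```

```text
clock: 17.3
eef_pos: [0.5057, -0.1659, 0.0549]
tool_rot: [-0.693, 0.138, -0.137, 0.694]
ft_force: [0.3, -0.2, -0.6]
grip_width: 0.062
clock: 17.92
eef_pos: [0.5065, -0.1674, 0.01]
tool_rot: [-0.693, 0.138, -0.138, 0.694]
ft_force: [-6.3, 1.8, 21.1]
grip_width: 0.0618
```

```bash
python3 -m handwheel '[[0,-0.05,0,0,0,0],[0,-0.05,0,0,0,0],[0,-0.05,0,0,0,0],[0,-0.05,0,0,0,0],[0,-0.05,0,0,0,0]]' 0.8
python3 -m handwheel '[[0,-0.2,0,0,0,0],[0,-0.35,0,0,0,0],[0,-0.44,0,0,0,0],[0,-0.44,0,0,0,0],[0,-0.44,0,0,0,0]]' 0.8
python3 - <<'E'
from h import *
st();snap('wrist','wrist11');crop('wrist11',150,200,410,400,3,'w11')
E
```

```text
clock: 18.55
eef_pos: [0.5063, -0.1673, 0.0108]
tool_rot: [0.694, -0.138, 0.138, -0.693]
ft_force: [0.1, -0.1, 0.5]
grip_width: 0.0766
clock: 19.18
eef_pos: [0.5062, -0.1672, 0.0218]
tool_rot: [-0.693, 0.138, -0.138, 0.694]
ft_force: [0.4, -0.7, 0.2]
grip_width: 0.0765
clock 19.175
joint_pos [-0.3191  0.4886 -0.2232  0.8591  0.      0.0737]
eef_pos [ 0.5062 -0.1672  0.0218]
tool_rot [-0.6935  0.138  -0.138   0.6935]
ft_force [ 0.4412 -0.7193  0.2132]
grip_width 0.0765
[[ 0.924 -0.     0.383]
 [-0.383  0.     0.924]
 [-0.    -1.     0.   ]]
```

View pics/w11.png

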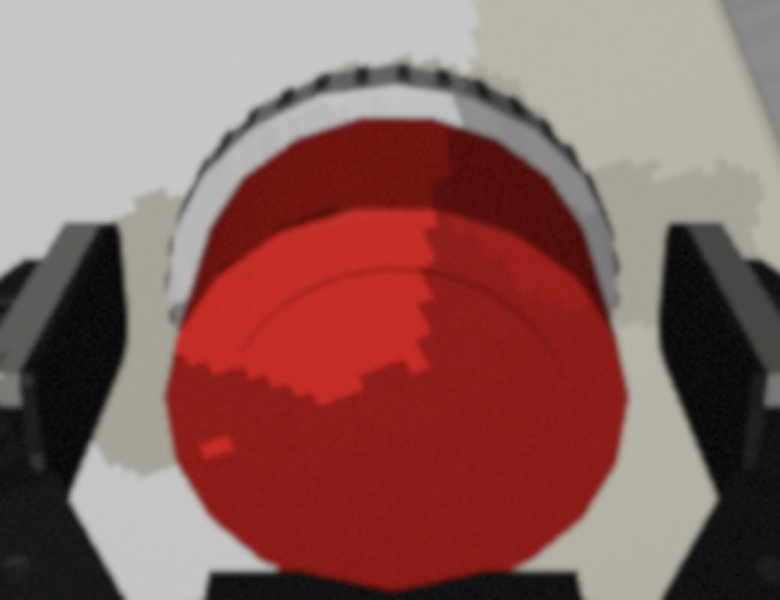

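```bash
python3 -m handwheel '[[0,0,0,0,0,0],[0,0,0,0,0,0],[0,0,0,0,0,0],[0,0,0,0,0,0],[0,0,0,0,0,0]]' -1
python3 -m handwheel '[[0,-0.1,0,0,0,0],[0,-0.2,0,0,0,0],[0,-0.4,0,0,0,0],[0,-0.6,0,0,0,0],[0,-0.8,0,0,0,0]]' -1
python3 - <<'E'
from h import *
st(); snap('wrist','wrist12'); snap('side','side12'); crop('side12',225,230,325,330,4.2,'s7'); cv2.imwrite('pics/v12.png',np.hstack([cv2.imread('pics/s7.png'),cv2.imread('pics/wrist12.png')[:,130:430]]))
E
```

```text
clock: 19.85
eef_pos: [0.5064, -0.1674, 0.0225]
tool_rot: [0.694, -0.138, 0.138, -0.693]
ft_force: [-2.0, 0.3, 4.7]
grip_width: 0.0614
clock: 20.48
eef_pos: [0.5063, -0.1673, 0.0422]
tool_rot: [0.694, -0.138, 0.138, -0.693]
ft_force: [-0.5, 0.7, -1.2]
grip_width: 0.0611
clock 20.475
joint_pos [-0.3191  0.4626 -0.2019  0.9061 -0.      0.0737]
eef_pos [ 0.5063 -0.1673  0.0422]
tool_rot [ 0.6935 -0.1379  0.1381 -0.6935]
ft_force [-0.5093  0.7357 -1.1728]
grip_width 0.0611
[[ 0.924  0.     0.383]
 [-0.383 -0.     0.924]
 [ 0.    -1.     0.   ]]
```

View pics/v12.png

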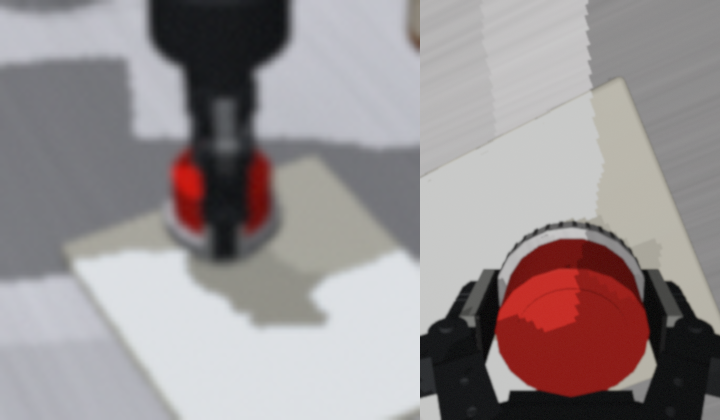

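```bash
python3 -m handwheel '[[0,-0.5,0,0,0,0],[0,-1.3,0,0,0,0],[0,-2.3,0,0,0,0],[0,-3.3,0,0,0,0],[0,-4.2,0,0,0,0]]' -1
python3 -m handwheel '[[0,-0.8,0.5,0,0,0],[0,-1.6,1.4,0,0,0],[0,-2.4,2.5,0,0,0],[0,-3.2,3.6,0,0,0],[0,-3.6,4.7,0,0,0]]' -1
python3 -m handwheel '[[0,0,1.1,0,0,0],[-0.1,0,2.2,0,0,0],[-0.3,0,3.3,0,0,0],[-0.5,0,4.4,0,0,0],[-0.7,0,5.5,0,0,0]]' -1
python3 -m handwheel '[[-0.3,0,1,0,0,0],[-0.3,0,2,0,0,0],[-0.3,0,2.6,0,0,0],[-0.3,0,2.95,0,0,0],[-0.3,0,2.95,0,0,0]]' -1
python3 - <<'E'
from h import *
st(); snap('wrist','wrist13')
crop('wrist13',190,0,370,200,3,'w13')
E
```

```text
clock: 21.2
eef_pos: [0.5064, -0.1673, 0.1485]
tool_rot: [0.694, -0.138, 0.138, -0.693]
ft_force: [0.0, 0.3, -2.0]
grip_width: 0.0612
clock: 21.82
eef_pos: [0.5519, -0.058, 0.239]
tool_rot: [-0.693, 0.137, -0.139, 0.694]
ft_force: [-0.7, -0.5, -0.8]
grip_width: 0.061
clock: 22.45
eef_pos: [0.5877, 0.0759, 0.2375]
tool_rot: [-0.693, 0.138, -0.138, 0.694]
ft_force: [0.9, -0.2, -0.2]
grip_width: 0.0614
clock: 23.08
eef_pos: [0.609, 0.146, 0.2367]
tool_rot: [0.694, -0.138, 0.138, -0.693]
ft_force: [-0.0, -0.7, -1.2]
grip_width: 0.061
clock 23.075
joint_pos [ 2.3540e-01  4.9950e-01  3.9690e-01  1.4686e+00 -2.0000e-04  6.2800e-01]
eef_pos [0.609  0.146  0.2367]
tool_rot [ 0.6936 -0.138   0.1378 -0.6934]
ft_force [-0.024  -0.6592 -1.2426]
grip_width 0.061
[[ 0.924 -0.     0.383]
 [-0.383 -0.     0.924]
 [-0.    -1.    -0.   ]]
```

View pics/w13.png

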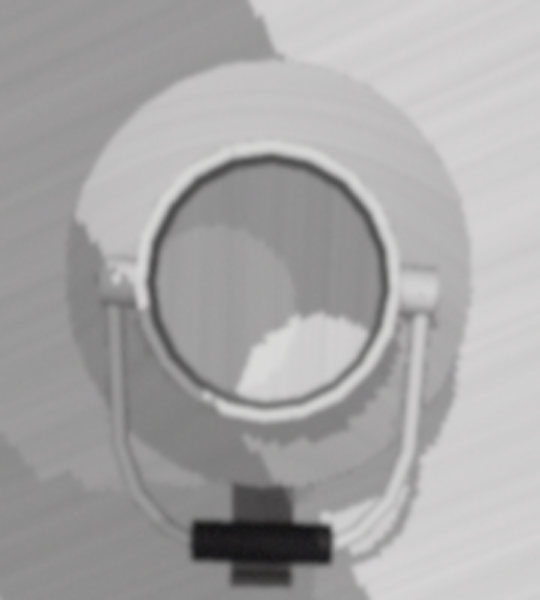

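Run:
```python
from h import *
m=atz('wrist13',279.5,93.7,.1198);print(m, atz('wrist8',277.9,82.6,.1198))
e=np.array([.609,.146]);d=m[:2]-np.array([.0006,-.0003])-e;M=R.from_quat(bot.get_obs()['tool_rot']).as_matrix()
print((M.T@np.r_[d,0])/.025)
```

```text
[0.53376493 0.17689615 0.1198    ] [0.53364389 0.17672195 0.1198    ]
[-3.28002416e+00  7.57614641e-04 -9.66800696e-03]
```

```bash
python3 -m handwheel '[[-0.6,0,0,0,0,0],[-1.5,0,0,0,0,0],[-2.4,0,0,0,0,0],[-3.1,0,0,0,0,0],[-3.28,0,0,0,0,0]]' -1
python3 -m handwheel '[[0,0.6,0,0,0,0],[0,1.4,0,0,0,0],[0,2.2,0,0,0,0],[0,2.9,0,0,0,0],[0,3.3,0,0,0,0]]' -1
python3 -m handwheel '[[0,0.25,0,0,0,0],[0,0.45,0,0,0,0],[0,0.65,0,0,0,0],[0,0.8,0,0,0,0],[0,0.9,0,0,0,0]]' -1
```

```text
clock: 23.75
eef_pos: [0.5325, 0.1769, 0.2373]
tool_rot: [0.694, -0.138, 0.138, -0.693]
ft_force: [-0.5, 0.1, 0.2]
grip_width: 0.0611
clock: 24.38
eef_pos: [0.5329, 0.1765, 0.152]
tool_rot: [0.694, -0.139, 0.137, -0.693]
ft_force: [-0.5, 1.3, -1.2]
grip_width: 0.0611
clock: 25.0
eef_pos: [0.5333, 0.1774, 0.1318]
tool_rot: [-0.693, 0.138, -0.138, 0.694]
ft_force: [0.1, 0.2, -2.1]
grip_width: 0.0608
```

Lid underside is now about 3 mm into the neck with no contact force. Lowering slowly for the last 11 mm.

```bash
python3 -m handwheel '[[0,0.08,0,0,0,0],[0,0.16,0,0,0,0],[0,0.24,0,0,0,0],[0,0.3,0,0,0,0],[0,0.3,0,0,0,0]]' -1
python3 -m handwheel '[[0,0.05,0,0,0,0],[0,0.1,0,0,0,0],[0,0.13,0,0,0,0],[0,0.13,0,0,0,0],[0,0.13,0,0,0,0]]' -1
python3 - <<'E'
from h import *
snap('scene','scene14');snap('side','side14');crop('scene14',290,130,390,250,4,'a');crop('side14',190,130,290,250,4,'b')
cv2.imwrite('pics/v14.png',np.hstack([cv2.imread('pics/a.png'),cv2.imread('pics/b.png')]));snap('wrist','wrist14');crop('wrist14',190,190,380,310,4.2,'w14')
E
```

```text
clock: 25.62
eef_pos: [0.5332, 0.1773, 0.1242]
tool_rot: [0.694, -0.138, 0.138, -0.693]
ft_force: [0.1, 0.1, -1.1]
grip_width: 0.061
clock: 26.25
eef_pos: [0.5333, 0.1774, 0.1211]
tool_rot: [-0.694, 0.138, -0.138, 0.694]
ft_force: [1.5, -0.7, -1.4]
grip_width: 0.0611
```

View pics/w14.png

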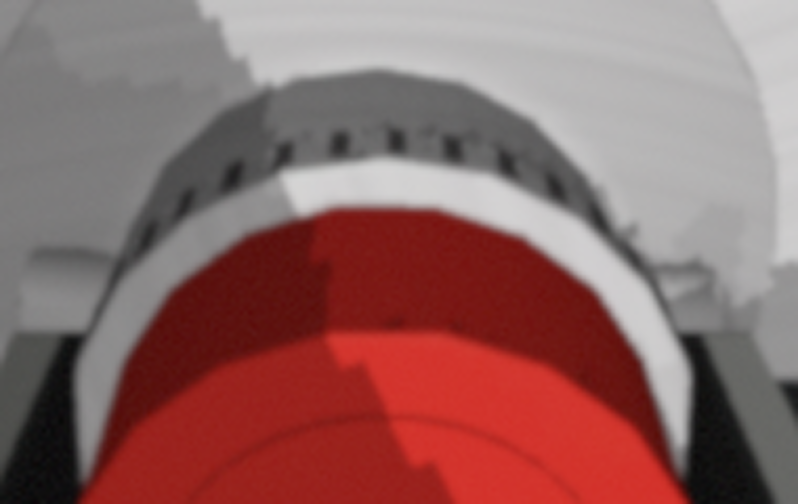

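```bash
python3 -m handwheel '[[0,0.03,0,0,0,0],[0,0.06,0,0,0,0],[0,0.08,0,0,0,0],[0,0.08,0,0,0,0],[0,0.08,0,0,0,0]]' -1
```

```text
clock: 27.02
eef_pos: [0.5334, 0.1774, 0.1205]
tool_rot: [-0.693, 0.138, -0.138, 0.694]
ft_force: [-2.6, -0.3, 6.7]
grip_width: 0.061
```

Contact came at TCP z 0.1205, as predicted for fully seated. Opening gently.

```bash
python3 -m handwheel '[[0,0,0,0,0,0],[0,0,0,0,0,0],[0,0,0,0,0,0],[0,0,0,0,0,0],[0,0,0,0,0,0]]' 0.8
python3 -m handwheel '[[0,-0.2,0,0,0,0],[0,-0.4,0,0,0,0],[0,-0.6,0,0,0,0],[0,-0.6,0,0,0,0],[0,-0.6,0,0,0,0]]' 0.8
python3 - <<'E'
from h import *
st();snap('scene','scene15');snap('side','side15');crop('scene15',290,130,390,250,4,'a');crop('side15',190,130,290,250,4,'b')
cv2.imwrite('pics/v15.png',np.hstack([cv2.imread('pics/a.png'),cv2.imread('pics/b.png')]));snap('wrist','wrist15')
E
```

```text
clock: 27.65
eef_pos: [0.5332, 0.1774, 0.1189]
tool_rot: [0.694, -0.138, 0.138, -0.693]
ft_force: [0.0, -0.3, -0.8]
grip_width: 0.077
clock: 28.28
eef_pos: [0.5332, 0.1774, 0.1341]
tool_rot: [0.694, -0.138, 0.138, -0.694]
ft_force: [-0.6, -0.3, -0.2]
grip_width: 0.0768
clock 28.275
joint_pos [ 3.2110e-01  4.2020e-01  6.0000e-04  1.1512e+00 -0.0000e+00  7.1400e-01]
eef_pos [0.5332 0.1774 0.1341]
tool_rot [ 0.6935 -0.138   0.138  -0.6935]
ft_force [-0.5512 -0.2956 -0.2227]
grip_width 0.0768
[[ 0.924  0.     0.383]
 [-0.383 -0.     0.924]
 [ 0.    -1.    -0.   ]]
```

View pics/v15.png

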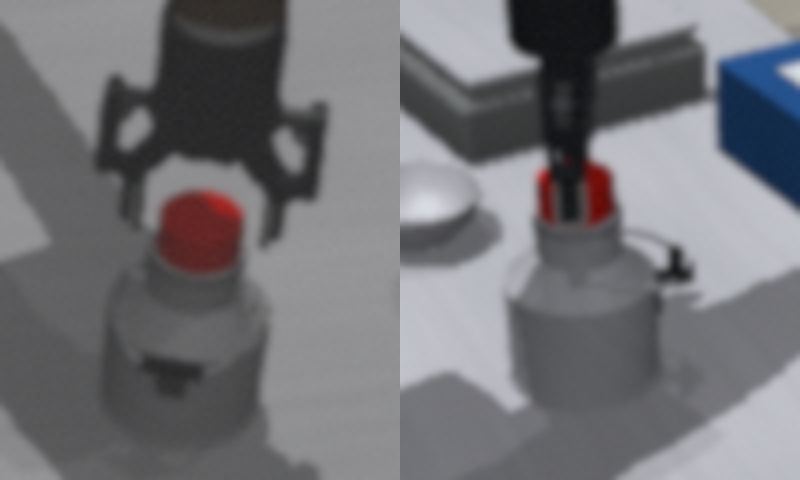

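View pics/wrist15.png

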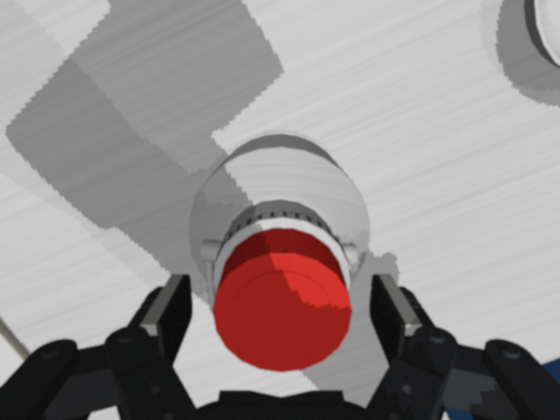

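The pair is seated: rim level on the neck at side crop (578,225), cap flush. The handle is still down. Now gripping the cap alone.

```bash
python3 -m handwheel '[[0,-0.06,0,0,0,0],[0,-0.06,0,0,0,0],[0,-0.06,0,0,0,0],[0,-0.06,0,0,0,0],[0,-0.06,0,0,0,0]]' -1
python3 -m handwheel '[[0,-0.1,0,0,0,0],[0,-0.2,0,0,0,0],[0,-0.35,0,0,0,0],[0,-0.5,0,0,0,0],[0,-0.7,0,0,0,0]]' -1
python3 - <<'E'
from h import *
st();snap('scene','scene16');snap('side','side16');crop('scene16',290,110,390,250,4,'a');crop('side16',190,110,290,250,4,'b')
cv2.imwrite('pics/v16.png',np.hstack([cv2.imread('pics/a.png'),cv2.imread('pics/b.png')]))
E
```

```text
clock: 29.05
eef_pos: [0.5337, 0.1775, 0.1362]
tool_rot: [-0.693, 0.138, -0.138, 0.694]
ft_force: [0.1, 0.0, 4.9]
grip_width: 0.0531
clock: 29.68
eef_pos: [0.5332, 0.1773, 0.1532]
tool_rot: [0.694, -0.138, 0.138, -0.693]
ft_force: [-0.3, 0.5, 0.2]
grip_width: 0.0531
clock 29.675
joint_pos [ 0.3211  0.406   0.0315  1.1965 -0.      0.714 ]
eef_pos [0.5332 0.1773 0.1532]
tool_rot [ 0.6936 -0.1381  0.1379 -0.6935]
ft_force [-0.3297  0.4996  0.1546]
grip_width 0.0531
[[ 0.924 -0.     0.383]
 [-0.383 -0.     0.924]
 [-0.    -1.    -0.   ]]
```

View pics/v16.png

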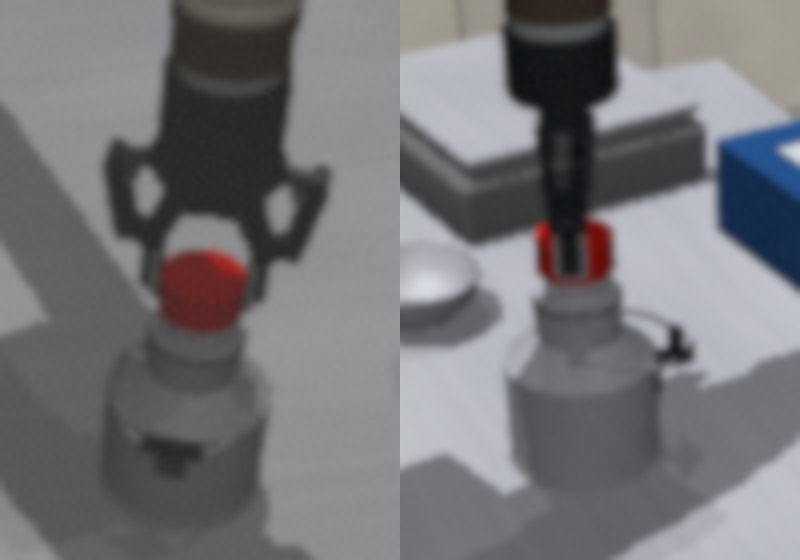

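Only the cap has come up. Raising it to about 95 mm above its place.

```bash
python3 -m handwheel '[[0,-0.5,0,0,0,0],[0,-1.2,0,0,0,0],[0,-2,0,0,0,0],[0,-2.7,0,0,0,0],[0,-3.1,0,0,0,0]]' -1
python3 -m handwheel '[[0,0,0,0,0,0],[0,0,0,0,0,0],[0,0,0,0,0,0],[0,0,0,0,0,0],[0,0,0,0,0,0]]' -1
python3 - <<'E'
from h import *
snap('scene','scene17');snap('side','side17');crop('scene17',290,90,390,250,3.75,'a');crop('side17',190,90,290,250,3.75,'b')
cv2.imwrite('pics/v17.png',np.hstack([cv2.imread('pics/a.png'),cv2.imread('pics/b.png')]));snap('wrist','wrist17');crop('wrist17',180,90,380,400,1.9,'w17')
E
```

```text
clock: 30.4
eef_pos: [0.5338, 0.1775, 0.2323]
tool_rot: [-0.693, 0.137, -0.139, 0.694]
ft_force: [0.5, 0.5, 0.0]
grip_width: 0.0532
clock: 31.02
eef_pos: [0.5332, 0.1774, 0.2303]
tool_rot: [0.694, -0.138, 0.138, -0.693]
ft_force: [0.1, 0.3, 0.3]
grip_width: 0.053
```

View pics/v17.png

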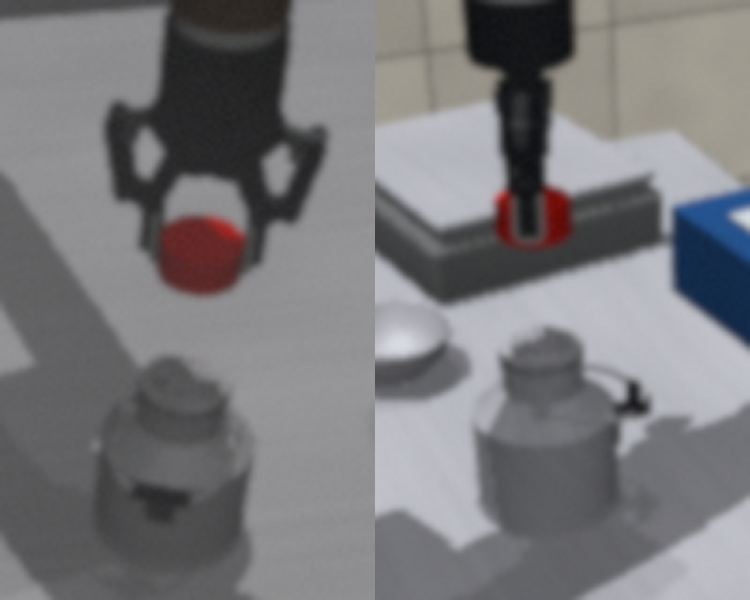

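View pics/w17.png

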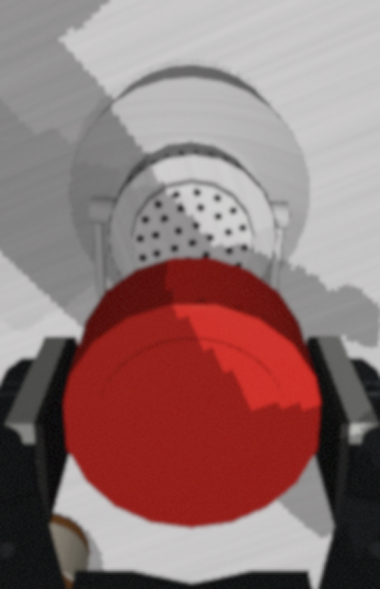

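The cap is held alone, about 94 mm up. The perforated lid is level and concentric in the neck, and the handle grip is on the bracket. Handing in.

Run:
```python
from h import *
st(); print(bot.job_done())
```

```text
clock 31.175
joint_pos [ 0.3211  0.3652  0.1751  1.3808 -0.      0.714 ]
eef_pos [0.5333 0.1774 0.2305]
tool_rot [ 0.6935 -0.138   0.138  -0.6935]
ft_force [ 0.2423 -0.7302 -0.0635]
grip_width 0.053
[[ 0.924 -0.     0.383]
 [-0.383 -0.     0.924]
 [-0.    -1.    -0.   ]]
the job is handed in; nothing more can be done
None
```

The can is ready to sprinkle and the job is handed in at 31.2 s on the clock; no verdict was reported. I folded the handle onto its rest, lowered the nested lids into the neck by the steel rim, and am holding the red cap about 94 mm above its place.

**Last checks:**
- **Lid:** the final pictures show it level and concentric in the neck. It seated at the predicted height, and the contact force there was 6.7 N.
- **Cap:** it is held at a 53 mm finger gap with the arm still.
- **Handle:** the grip measured about 0.09 m high and lies on the bracket. I judged it at its stop from pictures and press force, not from a joint reading.

**What went wrong or disagreed:**
- **Can moved:** pressing the handle down slid the can about 1 cm, so I measured the mouth again before lowering the lids.
- **First lowering failed:** the fingertips landed on the neck's edge with about 21 N. I carried the pair back to the board, gripped the rim about 12 mm higher, and the second try seated cleanly.
- **Low height readings:** the wrist camera put the cap top and the mouth about 4 mm lower than the sizes in the text. I allowed for this.

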